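# Slide the cassette lid out over the edge of the step

## Robot

A 6-joint arm with a two-finger parallel gripper is mounted at the origin on a cart in front of the work surface, level with it; the furniture and walls round the work are solid. World frame = base frame: x ahead of the robot, y to its left, z up, the work surface at z = 0. Lengths are in m, angles in rad, forces in N, time in s.
With the tool pointing down it reaches from about 0.35 to 0.975 m from the base axis. Payload 4.9 kg.
Tool frame: the origin (TCP) lies at the very end of the fingers, on their centre line; the grasp point (between the pads) lies 19 mm behind it (manip.hold_point_z is the distance from the TCP to the grasp point, in m); z points along the fingers, x is the direction in which the jaws open and shut, and the axes are right-handed (so a half turn about z gives the same grasp; the last joint's range is limited). The gripper opens to 85 mm and grips with 20 to 120 N. Pads are 22 mm wide; open, the fingers measure 114 mm over their backs; the gripper's body (76 mm by 85 mm) begins 54 mm behind the grasp point. The pads swing forward as they close: fully open they stand 13 mm farther back than shut.
Start: joints at [1.038, 0.053, 1.613, -0, 1.476, -0.119], TCP at [0.251, 0.572, 0.231] pointing down, gripper open.
Joint ranges: [-3.01, 3.01], [-1.01, 2.22], [0.06, 2.58], [-1.02, 4.17], [0.09, 2.62], [-3.14, 3.14]. Speed limits (rad/s): [2.57, 2.57, 3.14, 3.14, 3.14, 3.14].

## Interface

Orientations are given as a unit quaternion [w, x, y, z].
In Python, from plant import manip gives the robot as it stands.
- The arm moves only by the shell command python3 -m handwheel 'ROWS' [OPENING]. ROWS is JSON, a list of rows, each an object of numbers: "dx", "dy", "dz": the shift along the tool's x, y, z in m; "ax", "ay", "az": the turn, a rotation vector about the tool's x, y, z in rad. In form: [{"dx": .., "dy": .., "dz": .., "ax": .., "ay": .., "az": ..}, ...]. A call has 1 to 5 rows; each row is the pose to reach, as a shift and turn from the pose commanded when the call began, along the tool's axes at that moment; what a row does not reach only later rows make up. A row lasts 1/8 s, in which the tool goes at most 62.5 mm and 10.7 degrees, less where a joint would pass 70% of its speed; a pose out of reach is approached as far as the arm can. A call with a gripper value outside its range is refused whole. OPENING is the closure in counts, from 0 (fully open) to 255 (shut), set as the call begins (- or left out, the last holds). The fingers move at their own pace and stop on an object; the grip force is fixed at half the most. Time passes only in rows, so rows that repeat a pose let the fingers close. It gives the time, the measured TCP pose, the force and the opening at its end, in the units of the state.
- manip.state(): the state, without advancing time (a new reading comes with each control period).
- manip.grab_frame(name): name is "scene" or "top" or "wrist"; returns a dict with "image" (420x560x3 uint8, blue, green, red), "z_map" (420x560 float32, m along the optical axis (not along the pixel's ray), 0 where there is no reading), "K" (3x3 intrinsics, pixels), "xyz" and "rotation" of the camera in the world. Camera axes: x right, y up, looking along -z (the intrinsics and any distortion apply to the point x, -y, -z); pixel columns grow to the right and rows downward; lengths in m; the calibration is good to about 2 mm. A picture is of the moment at which its call begins.
- manip.job_done(): hands the job in, once; it reports no verdict.
The state is a dict: "time": time; "joint_pos": joint angles; "joint_vel": joint speeds; "joint_efforts": joint torques, N m; "tool_pos": TCP position; "tool_rot": TCP orientation; "contact_force": force on the tool from outside, world axes, zero at the start; "ft_torque": the same for the moment, N m; "gripper_width": opening from 0.0 (shut) to 1.0 (fully open).
Only numpy, scipy, OpenCV 4.12 (cv2) and the standard library are available. Lean on these libraries where they do the work, as an engineer would, in place of code of your own. Each camera call takes 0.05 s, during which the arm holds its last target.

## Task

Push the small carton sideways along the grey step until it is completely clear of the way in front of the flat steel lid, and leave it standing on the step. Then push the lid toward you, out over the open front edge of the step, until the whole of its front edge sticks out by about 3 cm (2 to 4 cm all along), so that a colleague can take it from below. Only push with the fingertips: do not lift or tip the lid or the carton, let neither fall, and leave the other things on the worktop alone.

Things in the scene. Friction and masses are not known exactly. Their poses are not given: they have to be found in the camera images.
- stand: Grey low step, fixed to the worktop: a flat top without rims, 240 mm deep (its x) and 320 mm wide (its y), whose upper side is 60 mm above the worktop; 12 mm board on two side panels. Origin at the centre of its underside, on the worktop; its -x axis points out of the front edge, the one toward the robot; +y is to the left seen from the robot. It stands up to 0.22 rad askew.
- stand_edge (a point): Middle of the step's front edge, at the height of its upper side; same axes as the step (-x points out over the edge).
- lid: Flat perforated steel instrument-cassette lid with a rolled rim, loose on the step: 100 mm (its x, front to back) by 110 mm (its y), 7 mm thick with a solid outline, about 0.25 kg, slides with friction. Origin at the centre of its underside. Its front edge (-x) faces the step's front edge; there is free room behind it (+x), at least 30 mm of step and nothing beyond. It starts up to 0.08 rad askew on the step, its front edge 85 to 110 mm behind the step's.
- lid_center (a point): Centre of the lid, half-way up its thickness; axes as the lid.
- lid_front_left (a point): Left (+y) end of the lid's front edge, at its underside.
- lid_front_right (a point): Right (-y) end of the lid's front edge, at its underside.
- carton: Small printed carton lying on the step between the lid and the front edge: 40 mm (its x) by 63 mm (its y, across the lid's way) by 28 mm high, about 50 g. Origin at the centre of its underside.
- carton_center (a point): Centre of the carton, 14 mm above its underside; axes as the carton.
- bottle: Small brown bottle with white cap, 47 mm across, 98 mm high, standing on the worktop to the right of the step; leave alone. Origin at the centre of its underside.
- jar: Screw-lid sample jar, 44 mm across, 60 mm high, on the worktop to the left of the step; leave alone. Origin at the centre of its underside.
- dish: Steel kidney dish, 92 x 184 x 35 mm, on the worktop farther right; leave alone. Origin at the centre of its underside.
- roll: Roll of paper tape lying flat, 110 mm across, 25 mm high, on the worktop at far left; leave alone. Origin at the centre of its underside.
There are look-alikes about, which are no part of the job. Leave any orange look-alike of the lid alone.

How it is judged:
By the outcome, as a careful person would: the job done as asked, in the order asked, and still so for the second after the job is handed in, with the robot touching nothing.
It also fails if it takes over 45 s, if anything falls off the work surface, if the arm or the gripper's body presses on something with over 40 N, if the wrist force passes 120 N, or if a joint passes its speed limit or range.

## Working session

There is one attempt and no reset: what is moved stays moved. The work goes in short steps, Python scripts to look and compute and a shell command to move; the robot and the scene stay as the last step left them, time stands still between calls to the robot, and variables do not carry over. Pictures are saved under pics/ and viewed, and the job is handed in when it is done.

```bash
ls; mkdir -p pics
python3 - <<'E'
from plant import manip
import cv2
s=manip.state(); print({k:(v if not hasattr(v,'round') else v) for k,v in s.items()})
for n in("top","scene"):
    f=manip.grab_frame(n); cv2.imwrite(f"pics/{n}0.png",f["image"]); print(n,f["K"],f["xyz"],f["rotation"])
E
```

```text
pics
{'time': 0.0, 'joint_pos': array([ 1.03799892e+00,  5.33284181e-02,  1.61429340e+00,  2.79334965e-05,
        1.47600568e+00, -1.18966863e-01]), 'joint_vel': array([1.92593528e-04, 1.56815015e-03, 2.59353707e-04, 2.25030085e-05,
       1.80631840e-03, 1.22667717e-04]), 'joint_efforts': array([ 6.75354386e-04, -3.93685591e+01, -3.70174205e+01, -5.75154695e-05,
        7.11604502e-03,  9.04039979e-06]), 'tool_pos': array([0.25097934, 0.57171299, 0.23008101]), 'tool_rot': array([ 4.38780064e-04,  8.37293396e-01,  5.46752899e-01, -9.18046643e-04]), 'contact_force': array([-0.24394336, -0.65112823,  0.12637876]), 'ft_torque': array([0.03618433, 0.01320581, 0.04858534]), 'gripper_width': 0.9997284755521847}
top [[515.93815363   0.         277.31415421]
 [  0.         515.93815363 208.91137357]
 [  0.           0.           1.        ]] [0.40157407 0.09017921 1.68892699] [-0.70302499 -0.01944806  0.02947655  0.71028781]
scene [[431.62514007   0.         280.91098853]
 [  0.         431.62514007 205.66590331]
 [  0.           0.           1.        ]] [-0.59817085 -0.52465537  1.20478689] [ 0.77644255  0.34904117 -0.20654858 -0.48233278]
```

View pics/top0.png

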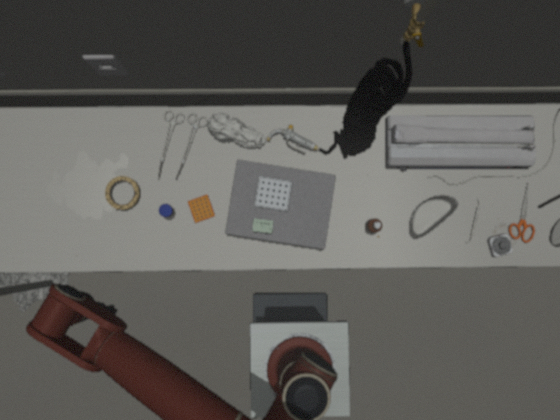

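View pics/scene0.png

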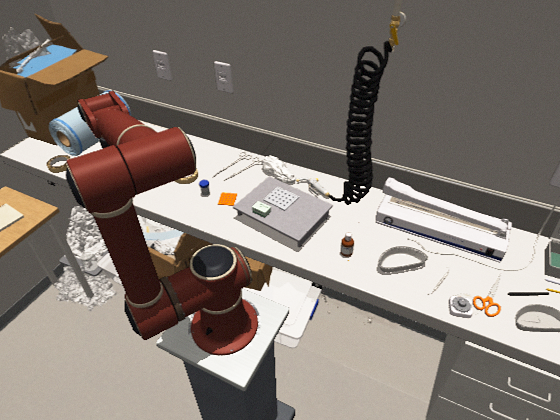

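The top view shows the grey step around (281,205). The steel perforated lid is at (273,193) and the green-white carton at (263,226). The orange look-alike at (201,208) lies on the worktop, so it isn't the lid. I'll confirm in a crop and measure.

```bash
cat > h.py <<'E'
import numpy as np,cv2
from scipy.spatial.transform import Rotation as R
from plant import manip
def rot(q): return R.from_quat(np.r_[q[1:],q[0]]).as_matrix()
def ray(f,uv,z):
    uv=np.atleast_2d(np.asarray(uv,float)); K=f["K"]
    d=np.c_[(uv[:,0]-K[0,2])/K[0,0],-(uv[:,1]-K[1,2])/K[1,1],-np.ones(len(uv))]@rot(f["rotation"]).T
    c=np.asarray(f["xyz"]); return c+d*((z-c[2])/d[:,2])[:,None]
def proj(f,p):
    q=(np.atleast_2d(p)-f["xyz"])@rot(f["rotation"]); K=f["K"]
    return np.c_[K[0,0]*q[:,0]/-q[:,2]+K[0,2],K[1,1]*-q[:,1]/-q[:,2]+K[1,2]]
def depthpts(f):
    z=f["z_map"];K=f["K"];v,u=np.indices(z.shape)
    p=np.stack([(u-K[0,2])/K[0,0]*z,-(v-K[1,2])/K[1,1]*z,-z],-1)
    return p@rot(f["rotation"]).T+f["xyz"]
E
python3 - <<'E'
from h import *
f=manip.grab_frame("top")
c=f["image"][150:260,180:350]; cv2.imwrite("pics/crop0.png",cv2.resize(c,(765,495),interpolation=cv2.INTER_CUBIC))
P=depthpts(f)
for n,uv in dict(step=(310,215),lid=(264,190),carton=(258,226),bench=(350,200)).items(): print(n,P[uv[1],uv[0]].round(4), ray(f,uv,P[uv[1],uv[0],2]).round(4))
# per-height masks
for n,lo,hi in(("step+",.045,.12),):
    m=((P[...,2]>lo)&(P[...,2]<hi)).astype(np.uint8); m[:, :215]=0;m[:,345:]=0;m[:150]=0;m[260:]=0
    cs,_=cv2.findContours(m,0,1);c=max(cs,key=cv2.contourArea); r=cv2.minAreaRect(c); b=cv2.boxPoints(r); print(n,b, ray(f,b,.06).round(4))
E
```

```text
step [ 0.4943 -0.0372  0.0554] [[ 0.4943 -0.0372  0.0554]]
lid [0.5738 0.1079 0.0705] [[0.5738 0.1079 0.0705]]
carton [0.4601 0.1275 0.0818] [[0.4601 0.1275 0.0818]]
bench [ 0.5459 -0.1746 -0.0035] [[ 0.5459 -0.1746 -0.0035]]
step+ [[224.60345 232.93805]
 [236.23358 158.50525]
 [336.13824 174.11536]
 [324.50812 248.54816]] [[ 0.4401  0.2333  0.06  ]
 [ 0.6765  0.1955  0.06  ]
 [ 0.6236 -0.1221  0.06  ]
 [ 0.3877 -0.081   0.06  ]]
```

View pics/crop0.png

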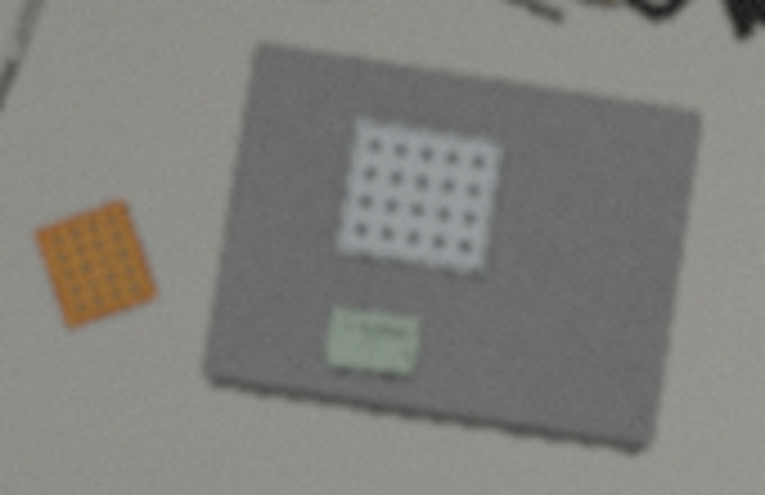

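The crop shows the silver perforated lid on the step at crop (418,195), and the mint carton in front of it at crop (373,342). The orange plate at crop (97,265) is off the step, so it stays alone. Next, poses in the step's frame.

```bash
cat >> h.py <<'E'
def analyse(f,box,lidz=.0665,verbose=True):
    im=f["image"].astype(int); hsv=cv2.cvtColor(f["image"],cv2.COLOR_BGR2HSV)
    u0,v0,u1,v1=box; roi=np.zeros(im.shape[:2],bool); roi[v0:v1,u0:u1]=1
    out={}
    g=cv2.cvtColor(f["image"],cv2.COLOR_BGR2GRAY)
    green=(im[...,1]-im[...,2]>10)&(im[...,1]-im[...,0]>5)&roi
    lid=(g>(125 if True else 0))&~cv2.dilate(green.astype(np.uint8),np.ones((3,3))).astype(bool)&roi
    for n,m,z in(("lid",lid,.067),("carton",green,.088)):
        m=cv2.morphologyEx(m.astype(np.uint8),cv2.MORPH_CLOSE,np.ones((5,5)))
        cs,_=cv2.findContours(m,0,1)
        if not cs: continue
        c=max(cs,key=cv2.contourArea)
        w=ray(f,c[:,0],z)[:,:2].astype(np.float32)
        r=cv2.minAreaRect((w*1000).astype(np.float32)); out[n]=(r,cv2.boundingRect(c)); print(n,np.round(r[0],1),np.round(r[1],1),round(r[2],1),cv2.boundingRect(c))
    return out
E
python3 - <<'E'
from h import *
f=manip.grab_frame("top")
g=cv2.cvtColor(f["image"],cv2.COLOR_BGR2GRAY)
for n,uv in dict(step=(310,215),lid=(260,184),carton=(258,226),bench=(350,200)).items(): print(n,f["image"][uv[1],uv[0]],g[uv[1],uv[0]])
print(g[193,225:340]); print(g[140:260,300])
analyse(f,(240,165,300,240))
E
```

```text
step [108 109 109] 109
lid [155 154 148] 152
carton [135 147 133] 141
bench [142 147 147] 146
[141 137 143 140 139 132 115 105 108 108 108 107 107 108 107 108 106 107
 106 112 108 106 107 105 106 109 106 110 105 103 101 112 125 144 147 135
 129 136 149 152 148 147 146 151 151 152 152 152 150 147 153 153 152 147
 145 147 148 155 144 132 126 135 146 143 123 108 105 106 111 110 108 109
 109 110 108 109 109 107 108 105 106 106 108 107 112 105 109 108 105 110
 110 108 111 109 110 109 108 106 110 105 107 109 108 109 108 111 106 114
 123 140 147 146 147 144 146]
[137 125 114  97  88  80  91 116 136 131 112  90  90 110 133 141 142 143
 142 140 142 143 144 143 142 142 142 140 136 121 112 107 108 106 110 112
 106 109 106 110 110 109 108 108 109 110 110 107 108 108 108 109 111 109
 108 106 109 110 110 108 108 107 108 105 106 107 106 107 106 105 105 107
 107 108 107 109 109 110 109 108 108 110 108 110 109 107 108 107 109 107
 110 108 111 106 105 107 105 107 109 106 109 109 110 106  97  86  89 114
 132 143 145 145 145 143 145 147 145 146 145 144]
lid [564.  80.] [103.3  91.8] 80.1 (255, 177, 36, 33)
carton [461.5 113.2] [58.6 36. ] 83.1 (253, 219, 20, 14)
```

```bash
cat > step.py <<'E'
from h import *
f=manip.grab_frame("top"); g=cv2.GaussianBlur(cv2.cvtColor(f["image"],cv2.COLOR_BGR2GRAY),(3,3),0).astype(float)
def cross(a,start,d,test,thr):
    i=start
    while not test(a[i]): i+=d
    return i-d+d*(thr-a[i-d])/(a[i]-a[i-d])
B=[(u,cross(g[:,u],185 if u>300 else 172,-1,lambda x:x>125,125)) for u in range(300,330)]
L=[(cross(g[v],247,-1,lambda x:x>125,125),v) for v in range(170,228)]
Rr=[(cross(g[v],310,1,lambda x:x>125,125),v) for v in range(185,240)]
F=[(u,cross(g[:,u],228,1,lambda x:x<101,101)) for u in list(range(285,322))]
F2=[(u,cross(g[:,u],236,1,lambda x:x<101 or x>122,101)) for u in range(232,250)]
lines={}
for n,p in(("back",B),("left",L),("right",Rr),("front",F)):
    w=ray(f,p,.06)[:,:2]; l=cv2.fitLine((w*1000).astype(np.float32),cv2.DIST_HUBER,0,.01,.01).ravel(); lines[n]=l
    a=np.arctan2(l[1],l[0]); print(n,l.round(3),"yaw",round(((a+np.pi/4)%(np.pi/2))-np.pi/4,4))
def inter(a,b):
    A=np.c_[a[:2],-b[:2]]; t=np.linalg.solve(A,b[2:]-a[2:]); return a[2:]+t[0]*a[:2]
c={k:inter(lines[k.split()[0]],lines[k.split()[1]]) for k in("front left","front right","back left","back right")}
for k in c: print(k,c[k].round(1))
print("depth",np.linalg.norm(c["front left"]-c["back left"]),np.linalg.norm(c["front right"]-c["back right"]),"width",np.linalg.norm(c["front left"]-c["front right"]))
E
python3 step.py
```

```text
back [ 1.62000e-01  9.87000e-01  6.36357e+02 -4.05550e+01] yaw -0.1626
left [ 9.87000e-01 -1.63000e-01  5.49969e+02  2.16875e+02] yaw -0.1639
right [ 9.86000e-01 -1.65000e-01  5.03317e+02 -1.00914e+02] yaw -0.1656
front [1.54000e-01 9.88000e-01 4.05361e+02 6.82300e+00] yaw -0.1546
front left [440.9 234.9]
front right [391.5 -82.2]
back left [675.2 196.2]
back right [ 623.2 -120.9]
depth 237.47018 234.89693 width 320.96344
```

The lid is within spec: its front is about 97 mm behind the step's edge and it is nearly square. On the left, the carton would have only about 3 mm to spare, so I'll push it right by about 120 mm.

```bash
cat >> h.py <<'E'
O=np.array([.414,.0765]); YAW=-.163
EX=np.array([np.cos(YAW),np.sin(YAW)]); EY=np.array([-EX[1],EX[0]])
def goal(sx,sy,z,yawoff=0):
    """mm in step frame (from front-edge middle) -> tool increments"""
    s=manip.state(); T=rot(s["tool_rot"]); p=np.r_[O+EX*sx/1000+EY*sy/1000,z]
    x=np.r_[EY*np.cos(yawoff)-EX*np.sin(yawoff),0]; zz=np.array([0,0,-1.]); G=np.c_[x,np.cross(zz,x),zz]
    print("world",p.round(4),"shift",(T.T@(p-s["tool_pos"])).round(4),"turn",R.from_matrix(T.T@G).as_rotvec().round(4))
def where():
    s=manip.state(); d=s["tool_pos"][:2]-O; T=rot(s["tool_rot"])
    print("t",s["time"],"step-frame",(d@EX*1000).round(1),(d@EY*1000).round(1),"z",(s["tool_pos"][2]*1000).round(1),"F",s["contact_force"].round(2),"w",round(s["gripper_width"],3),"xaxis yaw rel EY",round(np.arctan2(T[1,0],T[0,0])-np.arctan2(EY[1],EY[0]),4))
E
python3 -c "
from h import *
goal(41,112,.15)"
```

```text
world [0.4726 0.1804 0.15  ] shift [-0.2694  0.3603  0.0809] turn [-2.000e-04  1.000e-03 -2.508e-01]
```

```bash
python3 -m handwheel '[{"dx":-0.034,"dy":0.045,"az":-0.05},{"dx":-0.068,"dy":0.09,"dz":0.01,"az":-0.1},{"dx":-0.1,"dy":0.135,"dz":0.02,"az":-0.15},{"dx":-0.134,"dy":0.18,"dz":0.03,"az":-0.2},{"dx":-0.168,"dy":0.225,"dz":0.04,"az":-0.25}]' 255; python3 -c "
from h import *
where();goal(41,112,.15)"
```

```text
t 0.25 step-frame -241.1 462.5 z 230.7 F [-0.14 -1.02 -0.68] w 0.998 xaxis yaw rel EY -0.2508
world [0.4726 0.1804 0.15  ] shift [-0.2694  0.3603  0.0809] turn [-2.000e-04  1.000e-03 -2.508e-01]invalid input at $[0]: expected keys dx, dy, dz, ax, ay, az
```

```bash
python3 -m handwheel '[{"dx":-0.034,"dy":0.045,"dz":0,"ax":0,"ay":0,"az":-0.05},{"dx":-0.068,"dy":0.09,"dz":0.01,"ax":0,"ay":0,"az":-0.1},{"dx":-0.1,"dy":0.135,"dz":0.02,"ax":0,"ay":0,"az":-0.15},{"dx":-0.134,"dy":0.18,"dz":0.03,"ax":0,"ay":0,"az":-0.2},{"dx":-0.168,"dy":0.225,"dz":0.04,"ax":0,"ay":0,"az":-0.25}]' 255; python3 -c "
from h import *
where();goal(41,112,.15)"
```

```text
time: 0.88
tool_pos: [0.3904, 0.3263, 0.1911]
tool_rot: [0.0, 0.762, 0.648, 0.0]
contact_force: [-0.5, 0.8, -0.0]
gripper_width: 0.001
t 0.875 step-frame -63.9 242.7 z 191.1 F [-0.48  0.8  -0.04] w 0.001 xaxis yaw rel EY 0.0012
world [0.4726 0.1804 0.15  ] shift [-0.1308  0.1047  0.0411] turn [ 0.0005 -0.0003  0.0012]
```

```bash
python3 -m handwheel '[{"dx":-0.044,"dy":0.035,"dz":0,"ax":0,"ay":0,"az":0},{"dx":-0.088,"dy":0.07,"dz":0.01,"ax":0,"ay":0,"az":0},{"dx":-0.131,"dy":0.105,"dz":0.02,"ax":0,"ay":0,"az":0},{"dx":-0.131,"dy":0.105,"dz":0.02,"ax":0,"ay":0,"az":0}]' -; python3 -c "
from h import *
where();goal(41,112,.15)
f=manip.grab_frame('wrist');cv2.imwrite('pics/w1.png',f['image'])
f=manip.grab_frame('top');cv2.imwrite('pics/t1.png',f['image'])"
```

```text
time: 1.38
tool_pos: [0.4727, 0.1787, 0.1703]
tool_rot: [-0.0, 0.764, 0.645, -0.001]
contact_force: [-0.2, 0.4, 1.1]
gripper_width: 0.0
t 1.375 step-frame 41.3 110.3 z 170.3 F [-0.22  0.35  1.12] w 0.0 xaxis yaw rel EY -0.0064
world [0.4726 0.1804 0.15  ] shift [ 0.0017 -0.0003  0.0203] turn [-0.0014  0.001  -0.0064]
```

View pics/w1.png

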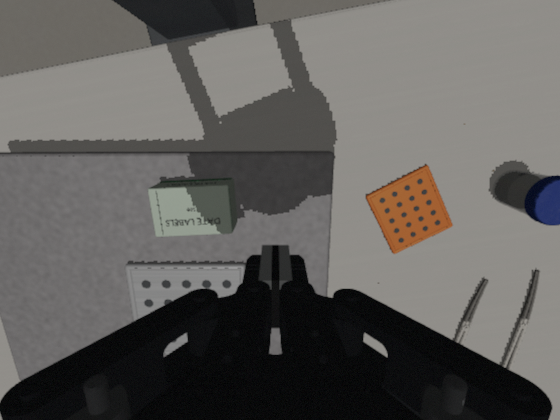

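The wrist view (up points toward the robot) shows the step's front edge at row ~153 and the carton top at (193,210). The lid's front edge is at row ~265 and the fingertip at (275,250). I'll measure these against z planes.

Run:
```python
from h import *
f=manip.grab_frame("wrist")
def sf(uv,z):
    w=ray(f,uv,z)[:,:2]-O; return np.c_[w@EX,w@EY].round(4)*1000
print("front",sf([(20,154),(150,153),(330,152)],.06)); print("left edge",sf([(332,160),(328,290)],.06))
print("lid front corners ",sf([(129,266),(243,266)],.067))
print("carton top corners",sf([(151,188),(153,236),(234,231),(233,180)],.088))
print("tip", proj(f,manip.state()["tool_pos"]))
P=depthpts(f); 
for uv in((80,200),(190,210),(140,275),(350,100)): print(P[uv[1],uv[0]].round(4))
c=f["image"][140:300,100:350]; cv2.imwrite("pics/w1c.png",cv2.resize(c,(800,512),interpolation=cv2.INTER_CUBIC))
```

```text
front [[ -2.2 -98.1]
 [ -2.8   9.1]
 [ -3.2 157.3]]
left edge [[  3.3 159.3]
 [125.9 161.8]]
lid front corners  [[ 96.7 -18.8]
 [ 96.9  83.2]]
carton top corners [[20.2 18.2]
 [59.3 15.1]
 [55.2 79.6]
 [14.2 80.5]]
tip [[278.18678637 262.63293851]]
[0.4421 0.0137 0.0578]
[0.4593 0.1153 0.0858]
[0.5182 0.0475 0.0639]
[ 0.3983  0.2669 -0.0015]
```

View pics/w1c.png

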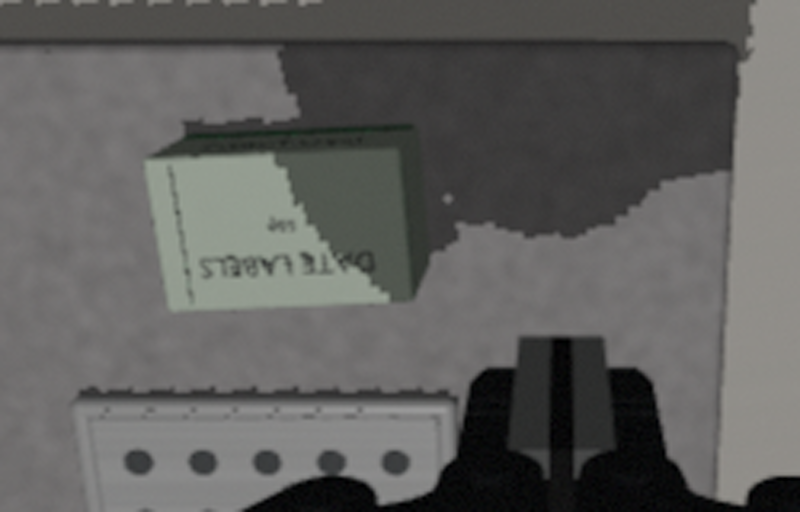

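The carton spans about y 14..76 and x 16..59 in the step frame, which agrees with the top view. Descending left of it.

```bash
python3 -m handwheel '[{"dx":0.003,"dy":-0.003,"dz":0.04,"ax":0,"ay":0,"az":-0.006},{"dx":0.003,"dy":-0.003,"dz":0.08,"ax":0,"ay":0,"az":-0.006},{"dx":0.003,"dy":-0.003,"dz":0.1,"ax":0,"ay":0,"az":-0.006},{"dx":0.003,"dy":-0.003,"dz":0.1,"ax":0,"ay":0,"az":-0.006}]' -; python3 -c "
from h import *
where()
f=manip.grab_frame('wrist');cv2.imwrite('pics/w2.png',f['image'])"
```

```text
time: 2.02
tool_pos: [0.4674, 0.1861, 0.0696]
tool_rot: [-0.001, 0.76, 0.65, -0.002]
contact_force: [0.2, -0.0, 0.1]
gripper_width: -0.0
t 2.025 step-frame 35.0 116.8 z 69.6 F [ 0.17 -0.    0.12] w -0.0 xaxis yaw rel EY 0.0078
```

View pics/w2.png

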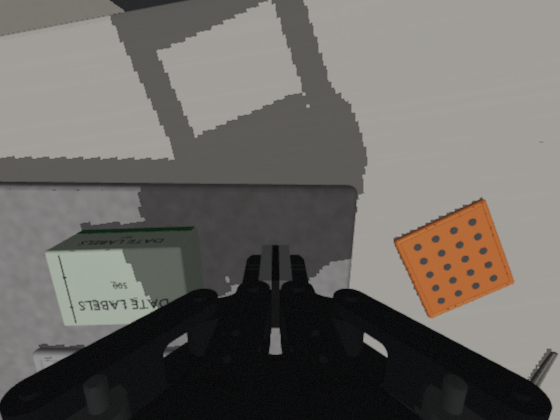

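```bash
python3 -m handwheel '[{"dx":-0.01,"dy":0,"dz":0.002,"ax":0,"ay":0,"az":0},{"dx":-0.02,"dy":0,"dz":0.002,"ax":0,"ay":0,"az":0},{"dx":-0.03,"dy":0,"dz":0.002,"ax":0,"ay":0,"az":0},{"dx":-0.04,"dy":0,"dz":0.002,"ax":0,"ay":0,"az":0},{"dx":-0.05,"dy":0,"dz":0.002,"ax":0,"ay":0,"az":0}]' -; python3 -c "
from h import *
where()
f=manip.grab_frame('wrist');cv2.imwrite('pics/w3.png',f['image'])"
```

```text
time: 2.7
tool_pos: [0.4617, 0.1349, 0.0695]
tool_rot: [0.0, 0.761, 0.649, 0.0]
contact_force: [-0.8, 0.5, 1.2]
gripper_width: 0.001
t 2.7 step-frame 37.6 65.3 z 69.5 F [-0.81  0.48  1.17] w 0.001 xaxis yaw rel EY 0.0048
```

View pics/w3.png

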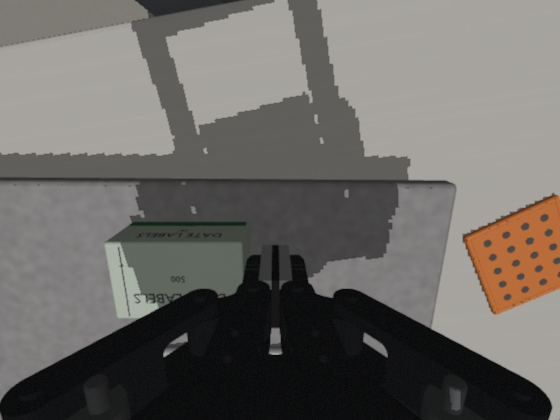

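The fingertip is flush against the carton, which is square to the step and moving. Continuing.

```bash
python3 -m handwheel '[{"dx":-0.012,"dy":0,"dz":0,"ax":0,"ay":0,"az":-0.005},{"dx":-0.024,"dy":0,"dz":0,"ax":0,"ay":0,"az":-0.005},{"dx":-0.036,"dy":0,"dz":0,"ax":0,"ay":0,"az":-0.005},{"dx":-0.048,"dy":0,"dz":0,"ax":0,"ay":0,"az":-0.005},{"dx":-0.06,"dy":0,"dz":0,"ax":0,"ay":0,"az":-0.005}]' -; python3 -c "
from h import *
where()
f=manip.grab_frame('wrist');cv2.imwrite('pics/w4.png',f['image'])"
```

```text
time: 3.38
tool_pos: [0.4521, 0.0755, 0.0693]
tool_rot: [0.0, 0.759, 0.651, -0.0]
contact_force: [-0.5, 0.1, 0.8]
gripper_width: -0.001
t 3.375 step-frame 37.7 5.2 z 69.3 F [-0.52  0.11  0.82] w -0.001 xaxis yaw rel EY 0.0101
```

View pics/w4.png

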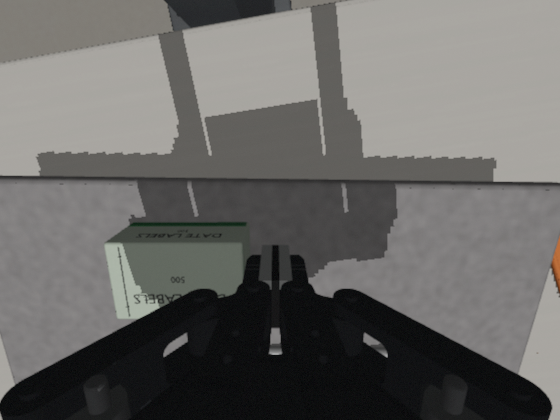

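```bash
python3 -m handwheel '[{"dx":-0.012,"dy":0,"dz":0,"ax":0,"ay":0,"az":-0.005},{"dx":-0.024,"dy":0,"dz":0,"ax":0,"ay":0,"az":-0.005},{"dx":-0.034,"dy":0,"dz":0,"ax":0,"ay":0,"az":-0.005},{"dx":-0.042,"dy":0,"dz":0,"ax":0,"ay":0,"az":-0.005},{"dx":-0.042,"dy":0,"dz":0,"ax":0,"ay":0,"az":-0.005}]' - && python3 -m handwheel '[{"dx":0.01,"dy":0,"dz":0,"ax":0,"ay":0,"az":0},{"dx":0.025,"dy":0,"dz":0,"ax":0,"ay":0,"az":0},{"dx":0.03,"dy":0,"dz":-0.05,"ax":0,"ay":0,"az":0},{"dx":0.03,"dy":0,"dz":-0.1,"ax":0,"ay":0,"az":0}]' -; python3 -c "
from h import *
where()
f=manip.grab_frame('wrist');cv2.imwrite('pics/w5.png',f['image'])
f=manip.grab_frame('top');cv2.imwrite('pics/t5.png',f['image']); analyse(f,(230,165,330,245))"
```

```text
time: 4.05
tool_pos: [0.4458, 0.0343, 0.0693]
tool_rot: [0.0, 0.758, 0.653, -0.0]
contact_force: [0.0, -1.0, -0.6]
gripper_width: -0.002
time: 4.55
tool_pos: [0.4497, 0.0662, 0.1698]
tool_rot: [-0.001, 0.757, 0.654, -0.001]
contact_force: [1.1, -0.2, 1.0]
gripper_width: 0.003
t 4.55 step-frame 36.9 -4.4 z 169.8 F [ 1.12 -0.18  1.01] w 0.003 xaxis yaw rel EY 0.0173
lid [565.4  79.7] [103.8  93.6] 80.6 (255, 176, 37, 31)
carton [438.  -31.5] [16.3 35.8] 79.6 (306, 227, 7, 12)
```

View pics/w5.png

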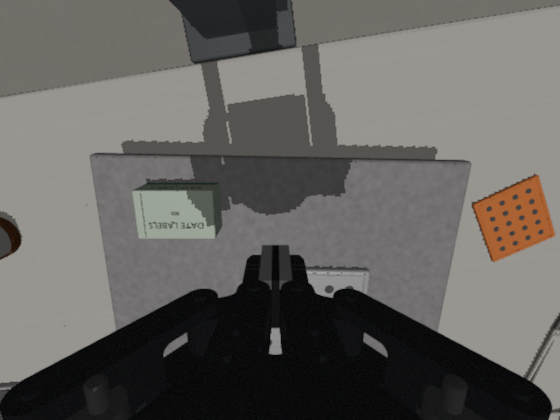

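View pics/t5.png

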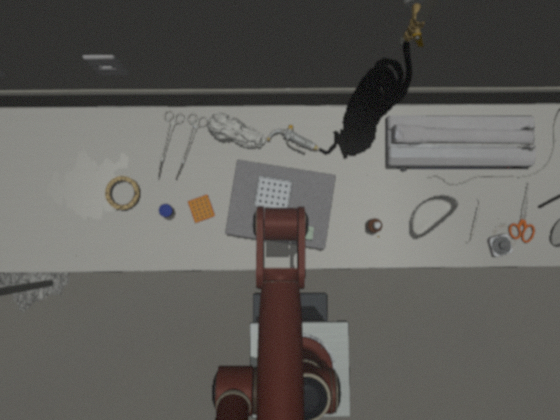

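Run:
```python
from h import *
f=manip.grab_frame("wrist")
def sf(uv,z):
    w=ray(f,uv,z)[:,:2]-O; return np.c_[w@EX,w@EY].round(4)*1000
print("front",sf([(95,154),(466,162)],.06))
print("carton",sf([(135,189),(138,239),(216,238),(215,187)],.088))
print("lid FL corner",sf([(368,270)],.067))
goal(228,28,.17)
```

```text
front [[   4.2 -156.3]
 [   5.7  156.4]]
carton [[  26.6 -113.3]
 [  68.7 -115.9]
 [  66.7  -52.4]
 [  24.   -51.4]]
lid FL corner [[105.6  82. ]]
world [0.6435 0.0671 0.17  ] shift [0.0291 0.1886 0.0046] turn [ 0.0074 -0.0013  0.0169]
```

The carton now spans y -115..-52 and the lid's way ends at about -27, so it is 24 mm clear and still 45 mm from the step's right end. Next, going behind the lid with the fingers half open, giving two contact points.

```bash
python3 -m handwheel '[{"dx":0.007,"dy":0.047,"dz":0,"ax":0.007,"ay":-0.001,"az":0.017},{"dx":0.014,"dy":0.094,"dz":0,"ax":0.007,"ay":-0.001,"az":0.017},{"dx":0.021,"dy":0.141,"dz":0,"ax":0.007,"ay":-0.001,"az":0.017},{"dx":0.029,"dy":0.189,"dz":0.005,"ax":0.007,"ay":-0.001,"az":0.017},{"dx":0.029,"dy":0.189,"dz":0.005,"ax":0.007,"ay":-0.001,"az":0.017}]' 100; python3 -m handwheel '[{"dx":0,"dy":0,"dz":0,"ax":0,"ay":0,"az":0},{"dx":0,"dy":0,"dz":0,"ax":0,"ay":0,"az":0}]' -;python3 -c "
from h import *
where();goal(228,28,.1)
f=manip.grab_frame('wrist');cv2.imwrite('pics/w6.png',f['image'])"
```

```text
time: 5.32
tool_pos: [0.6422, 0.0663, 0.16]
tool_rot: [-0.004, 0.763, 0.647, -0.005]
contact_force: [0.1, -0.3, -0.8]
gripper_width: 0.611
time: 5.58
tool_pos: [0.6404, 0.0659, 0.1642]
tool_rot: [-0.002, 0.763, 0.647, -0.003]
contact_force: [-0.3, -0.3, 0.4]
gripper_width: 0.609
t 5.575 step-frame 225.2 26.3 z 164.2 F [-0.27 -0.3   0.37] w 0.609 xaxis yaw rel EY -0.0012
world [0.6435 0.0671 0.1   ] shift [0.0018 0.0033 0.0642] turn [-0.0075  0.0011 -0.0012]
```

View pics/w6.png

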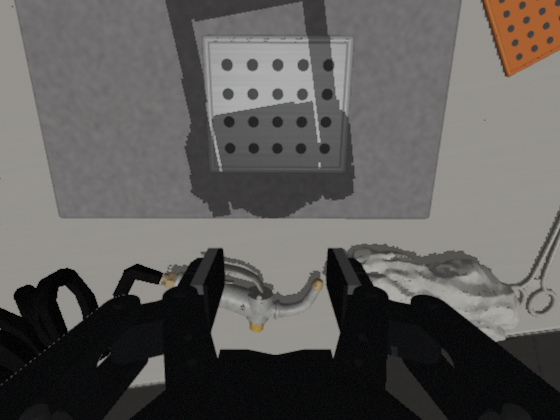

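The wrist view shows the lid's back edge at row ~171 and the step's back edge at row ~217, parallel to each other. The two fingertips are at (210,255) and (340,255). I'll check fingertip height and depth.

Run:
```python
from h import *
f=manip.grab_frame("wrist"); where()
def sf(uv,z):
    w=ray(f,uv,z)[:,:2]-O; return np.c_[w@EX,w@EY].round(4)*1000
print("lid back",sf([(212,171),(344,171)],.067)); print("lid front",sf([(206,39),(351,39)],.067)); print("step back",sf([(62,217),(428,217)],.06))
P=depthpts(f)
for r in (249,251,255,260,270): 
  for u in (205,212,218,340,345): 
    p=P[r,u]; d=p[:2]-O; print(r,u,(d@EX*1000).round(1),(d@EY*1000).round(1),(p[2]*1000).round(1))
```

```text
t 5.675 step-frame 225.5 26.1 z 164.9 F [-0.3  -0.32  0.81] w 0.606 xaxis yaw rel EY -0.0015
lid back [[194.6 -24.8]
 [194.8  79.9]]
lid front [[100.5 -23.5]
 [100.7  79. ]]
step back [[ 235.3 -156.7]
 [ 235.6  155.4]]
249 205 292.5 -51.8 -0.3
249 212 214.0 -4.9 172.5
249 218 214.3 -2.1 171.9
249 340 214.3 56.4 171.9
249 345 293.4 102.0 -2.1
251 205 295.0 -52.0 -0.5
251 212 214.6 -4.7 173.6
251 218 214.3 -1.7 174.1
251 340 214.7 56.1 173.4
251 345 294.9 101.7 -0.2
255 205 214.3 -6.9 178.5
255 212 213.8 -3.4 179.5
255 218 214.2 -0.9 178.7
255 340 214.5 55.2 178.2
255 345 215.0 57.7 177.1
260 205 214.1 -5.6 184.0
260 212 214.5 -2.7 183.1
260 218 215.0 -0.3 182.1
260 340 214.3 54.0 183.6
260 345 214.8 56.5 182.7
270 205 214.2 -3.7 192.9
270 212 214.4 -0.9 192.4
270 218 220.1 -0.6 181.9
270 340 214.4 52.2 192.6
270 345 153.3 25.5 306.1
```

```bash
python3 -m handwheel '[{"dx":0.002,"dy":0.003,"dz":0.04,"ax":0,"ay":0,"az":0},{"dx":0.002,"dy":0.003,"dz":0.07,"ax":0,"ay":0,"az":0},{"dx":0.002,"dy":0.003,"dz":0.095,"ax":0,"ay":0,"az":0},{"dx":0.002,"dy":0.003,"dz":0.095,"ax":0,"ay":0,"az":0},{"dx":0.002,"dy":0.003,"dz":0.095,"ax":0,"ay":0,"az":0}]' -;python3 -c "
from h import *
where();goal(228,28,.0565)
f=manip.grab_frame('wrist');cv2.imwrite('pics/w7.png',f['image'])
P=depthpts(f)
for uv in ((218,249),(213,250),(218,252),(340,249),(340,252),(275,130),(275,180),(275,100)): p=P[uv[1],uv[0]];d=p[:2]-O; print(uv,(d@EX*1000).round(1),(d@EY*1000).round(1),(p[2]*1000).round(1))
"
```

```text
time: 6.3
tool_pos: [0.6448, 0.0669, 0.071]
tool_rot: [-0.002, 0.763, 0.646, -0.002]
contact_force: [-0.2, -0.0, -0.2]
gripper_width: 0.607
t 6.3 step-frame 229.3 28.0 z 71.0 F [-0.16 -0.   -0.21] w 0.607 xaxis yaw rel EY -0.0018
world [0.6435 0.0671 0.0565] shift [ 0.     -0.0012  0.0145] turn [-0.0047  0.0007 -0.0018]
(218, 249) 218.2 -0.4 78.0
(213, 250) 219.1 -3.0 77.2
(218, 252) 218.5 0.1 80.7
(340, 249) 217.9 58.1 78.8
(340, 252) 218.2 57.5 81.6
(275, 130) 163.3 27.1 64.5
(275, 180) 187.4 27.1 64.0
(275, 100) 149.9 27.2 64.4
```

View pics/w7.png

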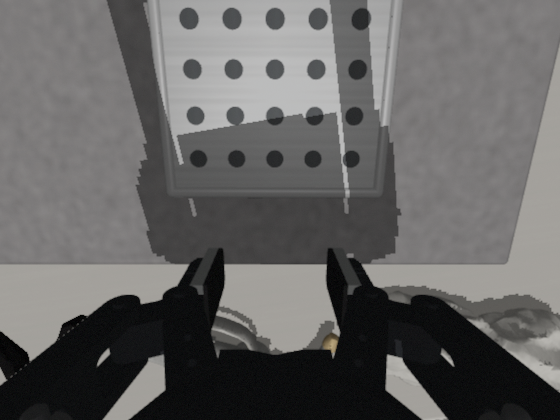

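```bash
python3 -m handwheel '[{"dx":0,"dy":-0.001,"dz":0.007,"ax":0,"ay":0,"az":0},{"dx":0,"dy":-0.001,"dz":0.013,"ax":0,"ay":0,"az":0},{"dx":0,"dy":-0.001,"dz":0.013,"ax":0,"ay":0,"az":0},{"dx":0,"dy":-0.001,"dz":0.013,"ax":0,"ay":0,"az":0}]' -;python3 -c "
from h import *
where();goal(228,28,.0565)
f=manip.grab_frame('wrist');cv2.imwrite('pics/w8.png',f['image'])
P=depthpts(f)
for uv in ((218,249),(213,250),(218,252),(340,249),(340,252),(275,130),(275,100),(275,230),(80,150),(480,150)): p=P[uv[1],uv[0]];d=p[:2]-O; print(uv,(d@EX*1000).round(1),(d@EY*1000).round(1),(p[2]*1000).round(1))
"
```

```text
time: 6.85
tool_pos: [0.6434, 0.0671, 0.0567]
tool_rot: [-0.002, 0.763, 0.646, -0.002]
contact_force: [-0.8, 0.2, 2.5]
gripper_width: 0.608
t 6.85 step-frame 227.9 27.9 z 56.7 F [-0.8   0.24  2.46] w 0.608 xaxis yaw rel EY -0.0019
world [0.6435 0.0671 0.0565] shift [0.0001 0.0001 0.0002] turn [-0.0062  0.0008 -0.0019]
(218, 249) 217.0 -0.4 63.5
(213, 250) 216.8 -2.5 65.2
(218, 252) 216.5 0.4 68.0
(340, 249) 216.7 58.1 64.4
(340, 252) 217.2 57.7 66.6
(275, 130) 161.3 27.1 64.8
(275, 100) 149.2 27.1 64.5
(275, 230) 208.9 27.0 59.4
(80, 150) 170.3 -61.5 58.6
(480, 150) 170.7 120.9 57.3
```

View pics/w8.png

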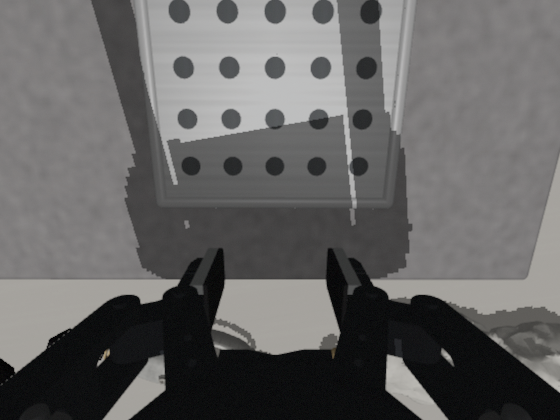

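```bash
python3 -m handwheel '[{"dx":0,"dy":0,"dz":0.001,"ax":0,"ay":0,"az":0},{"dx":0,"dy":0,"dz":0.002,"ax":0,"ay":0,"az":0},{"dx":0,"dy":0,"dz":0.002,"ax":0,"ay":0,"az":0}]' -;python3 -c "
from h import *
where()
f=manip.grab_frame('wrist');P=depthpts(f);where()
for uv in ((218,248),(218,249),(218,250),(340,249),(275,230),(80,150)): p=P[uv[1],uv[0]];d=p[:2]-O; print(uv,(d@EX*1000).round(1),(d@EY*1000).round(1),(p[2]*1000).round(1))
"
```

```text
time: 7.28
tool_pos: [0.6435, 0.0671, 0.0566]
tool_rot: [-0.002, 0.763, 0.647, -0.003]
contact_force: [-5.1, 0.3, 12.2]
gripper_width: 0.607
t 7.275 step-frame 228.0 28.0 z 56.6 F [-5.11  0.33 12.22] w 0.607 xaxis yaw rel EY -0.0017
t 7.325 step-frame 228.0 28.0 z 56.6 F [-4.54 -0.23 12.4 ] w 0.606 xaxis yaw rel EY -0.0016
(218, 248) 217.9 -1.0 60.6
(218, 249) 217.0 -0.4 63.7
(218, 250) 217.2 -0.3 64.4
(340, 249) 217.4 58.4 63.0
(275, 230) 209.5 27.0 57.9
(80, 150) 170.3 -61.5 58.5
```

At TCP z≈56.6 mm the tips touched the step with a gentle 12 N. Raising about 4 mm so they stand about 2 mm above it, then pushing in stages.

```bash
python3 -m handwheel '[{"dx":0,"dy":0,"dz":-0.004,"ax":0,"ay":0,"az":0},{"dx":0,"dy":0,"dz":-0.004,"ax":0,"ay":0,"az":0},{"dx":0,"dy":-0.01,"dz":-0.004,"ax":0,"ay":0,"az":0},{"dx":0,"dy":-0.02,"dz":-0.004,"ax":0,"ay":0,"az":0},{"dx":0,"dy":-0.03,"dz":-0.004,"ax":0,"ay":0,"az":0}]' -;python3 -c "
from h import *
where()
f=manip.grab_frame('wrist');cv2.imwrite('pics/w9.png',f['image']);where()"
```

```text
time: 7.95
tool_pos: [0.6125, 0.0721, 0.0581]
tool_rot: [-0.002, 0.763, 0.647, -0.003]
contact_force: [1.0, -0.1, -1.2]
gripper_width: 0.607
t 7.95 step-frame 196.5 27.9 z 58.1 F [ 1.03 -0.14 -1.17] w 0.607 xaxis yaw rel EY -0.0017
t 8.0 step-frame 195.3 28.0 z 57.9 F [-0.19  0.28 -0.03] w 0.608 xaxis yaw rel EY -0.0014
```

View pics/w9.png

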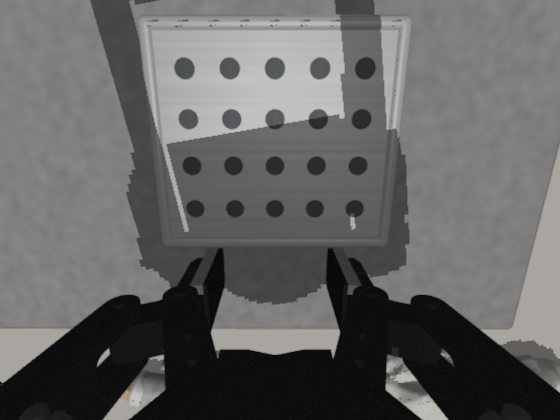

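The tips are at the lid's back edge (row 245), centred and square. Continuing.

```bash
python3 -m handwheel '[{"dx":0,"dy":-0.009,"dz":-0.001,"ax":0,"ay":0,"az":0},{"dx":0,"dy":-0.018,"dz":-0.001,"ax":0,"ay":0,"az":0},{"dx":0,"dy":-0.027,"dz":-0.001,"ax":0,"ay":0,"az":0},{"dx":0,"dy":-0.036,"dz":-0.001,"ax":0,"ay":0,"az":0},{"dx":0,"dy":-0.045,"dz":-0.001,"ax":0,"ay":0,"az":0}]' -;python3 -c "
from h import *
where()
f=manip.grab_frame('wrist');cv2.imwrite('pics/w10.png',f['image'])"
```

```text
time: 8.62
tool_pos: [0.5685, 0.0795, 0.0599]
tool_rot: [-0.002, 0.763, 0.647, -0.003]
contact_force: [1.5, -0.1, -0.6]
gripper_width: 0.607
t 8.625 step-frame 152.0 28.0 z 59.9 F [ 1.53 -0.08 -0.63] w 0.607 xaxis yaw rel EY -0.0018
```

View pics/w10.png

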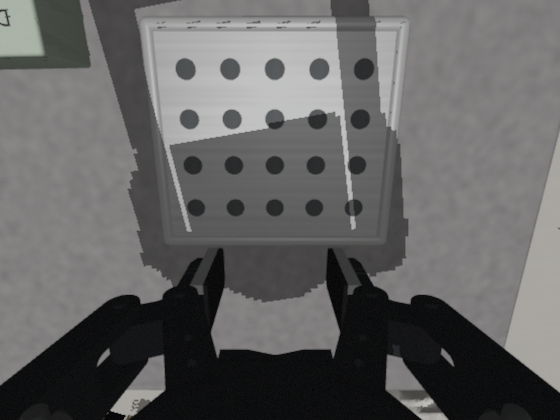

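```bash
python3 -m handwheel '[{"dx":0,"dy":-0.009,"dz":0.001,"ax":0,"ay":0,"az":0},{"dx":0,"dy":-0.018,"dz":0.001,"ax":0,"ay":0,"az":0},{"dx":0,"dy":-0.027,"dz":0.001,"ax":0,"ay":0,"az":0},{"dx":0,"dy":-0.036,"dz":0.001,"ax":0,"ay":0,"az":0},{"dx":0,"dy":-0.045,"dz":0.001,"ax":0,"ay":0,"az":0}]' -;python3 -c "
from h import *
where()
f=manip.grab_frame('wrist');cv2.imwrite('pics/w11.png',f['image']);where()"
```

```text
time: 9.3
tool_pos: [0.5244, 0.0868, 0.0595]
tool_rot: [-0.002, 0.763, 0.647, -0.002]
contact_force: [2.6, -0.6, 1.8]
gripper_width: 0.609
t 9.3 step-frame 107.2 28.1 z 59.5 F [ 2.58 -0.58  1.81] w 0.609 xaxis yaw rel EY -0.0018
t 9.35 step-frame 105.9 28.1 z 59.0 F [ 1.8  -0.51 -0.  ] w 0.602 xaxis yaw rel EY -0.0015
```

View pics/w11.png

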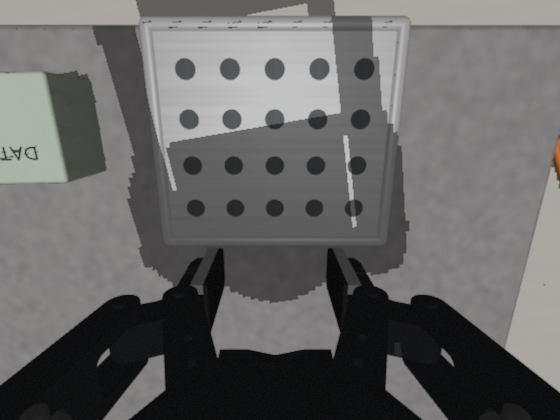

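Run:
```python
from h import *
f=manip.grab_frame("wrist"); where()
g=cv2.cvtColor(f["image"],cv2.COLOR_BGR2GRAY)
for u in (40,80,460,500): print(u,g[18:36,u])
for u in (180,230,300,390): print(u,g[8:30,u])
def sf(uv,z):
    w=ray(f,uv,z)[:,:2]-O; return np.c_[w@EX,w@EY].round(4)*1000
for dz in (0,-.002): print("step front",sf([(40,26),(500,26)],.06+dz),"lid front",sf([(142,17),(409,17)],.067+dz),"lid back",sf([(165,245),(385,245)],.067+dz))
```

```text
t 9.4 step-frame 105.9 28.1 z 58.7 F [-0.8  -0.15 -0.18] w 0.609 xaxis yaw rel EY -0.0016
40 [167 165 166 165 166 168 167 167 166 166 141  91 109 115 113 114 130 131]
80 [166 166 166 166 166 166 166 166 166 167 142  91 110 116 123 127 130 133]
460 [165 165 166 166 166 166 165 168 167 168 146  96 103 107 112 118 123 126]
500 [166 165 166 166 167 166 167 166 166 166 144  97 108 112 117 121 125 127]
180 [ 96  97  96  96  96  96  96 102 118 134 143 149 153 157 163 169 172 171
 161 153 147 141]
230 [ 97  96  97  97  97  97  97 104 120 136 145 150 133  94 142 179 185 183
 168 155 147 140]
300 [166 167 166 167 166 166 165 148 120 136 145 150 154 161 175 185 191 187
 170 156 148 141]
390 [167 166 167 167 167 166 166 149 120 135 145 150 153 158 166 171 174 171
 160 152 146 142]
step front [[ -2.1 -69.4]
 [ -1.8 119.8]] lid front [[ -3.4 -24.3]
 [ -3.2  79.3]] lid back [[ 92.4 -25.1]
 [ 92.5  79.5]]
step front [[ -2.7 -70.8]
 [ -2.3 121.1]] lid front [[ -3.9 -25. ]
 [ -3.7  80.1]] lid back [[ 93.3 -25.9]
 [ 93.4  80.2]]
```

Step front edge at row 28.5 and lid front at row 15.3 give an overhang of about 3–4 mm, square to the edge. Another 26 mm to go.

```bash
python3 -m handwheel '[{"dx":0,"dy":-0.007,"dz":0,"ax":0,"ay":0,"az":0},{"dx":0,"dy":-0.014,"dz":0,"ax":0,"ay":0,"az":0},{"dx":0,"dy":-0.021,"dz":0,"ax":0,"ay":0,"az":0},{"dx":0,"dy":-0.025,"dz":0,"ax":0,"ay":0,"az":0},{"dx":0,"dy":-0.025,"dz":0,"ax":0,"ay":0,"az":0}]' -;python3 -c "
from h import *
where()" && python3 -m handwheel '[{"dx":0,"dy":0.01,"dz":0,"ax":0,"ay":0,"az":0},{"dx":0,"dy":0.025,"dz":0,"ax":0,"ay":0,"az":0},{"dx":0,"dy":0.04,"dz":-0.03,"ax":0,"ay":0,"az":0},{"dx":0,"dy":0.06,"dz":-0.08,"ax":0,"ay":0,"az":0},{"dx":0,"dy":0.06,"dz":-0.11,"ax":0,"ay":0,"az":0}]' - && python3 -m handwheel '[{"dx":0,"dy":0,"dz":0,"ax":0,"ay":0,"az":0},{"dx":0,"dy":0,"dz":0,"ax":0,"ay":0,"az":0},{"dx":0,"dy":0,"dz":0,"ax":0,"ay":0,"az":0}]' -;python3 -c "
from h import *
where()
f=manip.grab_frame('wrist');cv2.imwrite('pics/w12.png',f['image']);where()"
```

```text
time: 10.02
tool_pos: [0.4993, 0.091, 0.0591]
tool_rot: [-0.003, 0.763, 0.647, -0.003]
contact_force: [0.1, -0.2, -0.1]
gripper_width: 0.611
t 10.025 step-frame 81.9 28.1 z 59.1 F [ 0.08 -0.23 -0.1 ] w 0.611 xaxis yaw rel EY -0.0017
time: 10.65
tool_pos: [0.5632, 0.0804, 0.1721]
tool_rot: [-0.001, 0.763, 0.646, -0.001]
contact_force: [-0.5, -0.2, 0.7]
gripper_width: 0.604
time: 11.02
tool_pos: [0.5589, 0.0809, 0.1667]
tool_rot: [-0.003, 0.763, 0.646, -0.004]
contact_force: [-0.8, 0.8, -0.0]
gripper_width: 0.608
t 11.025 step-frame 142.2 27.9 z 166.7 F [-0.85  0.83 -0.03] w 0.608 xaxis yaw rel EY -0.0018
t 11.075 step-frame 142.3 27.9 z 166.8 F [0.01 0.32 0.2 ] w 0.607 xaxis yaw rel EY -0.0017
```

View pics/w12.png

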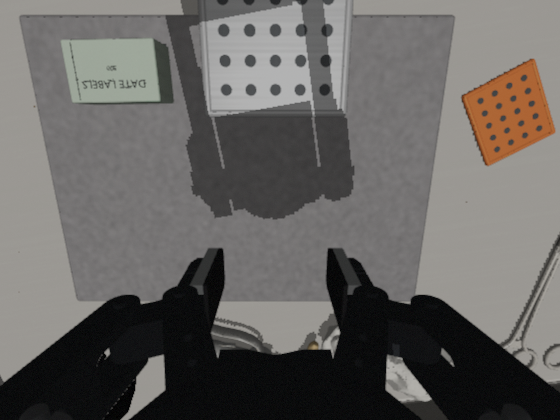

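```bash
python3 -m handwheel '[{"dx":0,"dy":-0.03,"dz":-0.03,"ax":0,"ay":0,"az":0},{"dx":0,"dy":-0.06,"dz":-0.06,"ax":0,"ay":0,"az":0},{"dx":0,"dy":-0.08,"dz":-0.06,"ax":0,"ay":0,"az":0},{"dx":0,"dy":-0.08,"dz":-0.06,"ax":0,"ay":0,"az":0},{"dx":0,"dy":-0.08,"dz":-0.06,"ax":0,"ay":0,"az":0}]' - && python3 -m handwheel '[{"dx":0,"dy":0,"dz":0,"ax":0,"ay":0,"az":0},{"dx":0,"dy":0,"dz":0,"ax":0,"ay":0,"az":0},{"dx":0,"dy":0,"dz":0,"ax":0,"ay":0,"az":0}]' -;python3 -c "
from h import *
where()
f=manip.grab_frame('wrist');cv2.imwrite('pics/w13.png',f['image']);np.savez('w13.npz',**f)"
```

```text
time: 11.7
tool_pos: [0.4814, 0.094, 0.2285]
tool_rot: [-0.003, 0.763, 0.646, -0.003]
contact_force: [0.1, 0.1, 1.1]
gripper_width: 0.609
time: 12.08
tool_pos: [0.4816, 0.094, 0.2292]
tool_rot: [-0.002, 0.763, 0.646, -0.003]
contact_force: [0.9, 0.8, -0.2]
gripper_width: 0.607
t 12.075 step-frame 63.9 28.3 z 229.2 F [ 0.86  0.78 -0.17] w 0.607 xaxis yaw rel EY -0.002
```

View pics/w13.png

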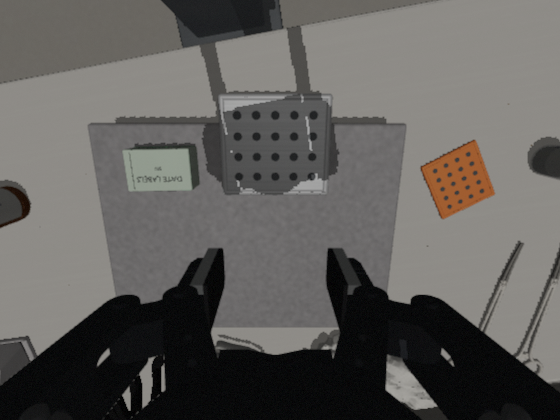

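Run:
```python
from h import *
f=dict(np.load('w13.npz'))
c=f["image"][85:205,85:345]; cv2.imwrite("pics/w13c.png",cv2.resize(c,(780,360),interpolation=cv2.INTER_CUBIC))
g=cv2.cvtColor(f["image"],cv2.COLOR_BGR2GRAY)
for u in (100,110,360,385,400): print(u,g[115:132,u])
for u in (235,275,315): print(u,g[86:106,u],g[182:202,u])
def sf(uv,z):
    w=ray(f,uv,z)[:,:2]-O; return np.c_[w@EX,w@EY].round(4)*1000
print("step",sf([(91,124),(405,124),(115,327),(390,327)],.06)); print("lid",sf([(221,95),(331,95),(223,193),(327,193)],.067)); print("carton",sf([(124,149),(192,147),(128,191),(194,190)],.088))
```

```text
100 [139 139 140 141 140 140 139 123  86  88  98 103 104 105 105 106 105]
110 [141 140 141 140 139 139 140 122  85  84  92 102 106 107 108 109 108]
360 [140 140 120  77  77  76  77  73  71  83  99 108 112 115 113 114 111]
385 [140 139 140 120  77  76  77  73  69  78  93 100 103 107 109 112 113]
400 [139 139 140 140 139 139 139 131 101  78  92 102 106 108 109 109 106]
235 [138 139 140 139 120  79  77  84 102 123 143 152 136 129 150 165 164 162
 162 166] [ 76  76  78  78  75  75  76  73  72  77  80  71  86 108 110 110 108 109
 110 108]
275 [141 140 139 140 130 102  77  84 103 124 146 157 138 130 123  91  91  90
  90  91] [ 76  77  80  78  78  79  78  77  73  81  83  70  76  95 111 111 110 111
 110 110]
315 [139 139 139 139 140 122  77  70  65  73  84  83  69  71  82  91  91  90
  89  92] [162 161 162 161 161 161 161 151 130 141 152 132 115 103 106 107 109 108
 108 105]
step [[  -1.7 -154.7]
 [  -1.1  155.5]
 [ 234.7 -166.1]
 [ 235.   165.1]]
lid [[-28.  -23.6]
 [-27.7  79.9]
 [ 67.  -26.4]
 [ 67.2  80.5]]
carton [[  20.  -111.7]
 [  18.3  -49. ]
 [  59.7 -113.4]
 [  58.8  -50.2]]
```

View pics/w13c.png

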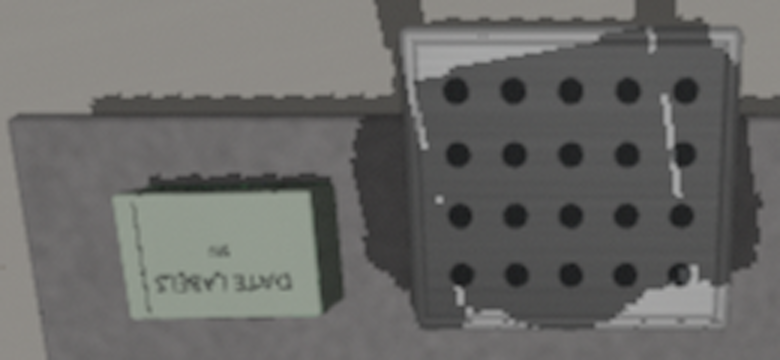

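The lid's front edge overhangs by about 28–29 mm at both ends, and the left-to-right difference is under 1 mm. The carton stands on the step at y -113..-50. I'll move the arm aside and cross-check with the top camera.

```bash
python3 -m handwheel '[{"dx":0.04,"dy":0,"dz":-0.01,"ax":0,"ay":0,"az":0},{"dx":0.09,"dy":0,"dz":-0.02,"ax":0,"ay":0,"az":0},{"dx":0.14,"dy":0,"dz":-0.03,"ax":0,"ay":0,"az":0},{"dx":0.19,"dy":0,"dz":-0.04,"ax":0,"ay":0,"az":0},{"dx":0.24,"dy":0,"dz":-0.04,"ax":0,"ay":0,"az":0}]' - && python3 -m handwheel '[{"dx":0.03,"dy":-0.03,"dz":0,"ax":0,"ay":0,"az":0},{"dx":0.05,"dy":-0.05,"dz":0,"ax":0,"ay":0,"az":0},{"dx":0.05,"dy":-0.05,"dz":0,"ax":0,"ay":0,"az":0},{"dx":0.05,"dy":-0.05,"dz":0,"ax":0,"ay":0,"az":0}]' -;python3 -c "
from h import *
where()
f=manip.grab_frame('top'); r=analyse(f,(228,165,335,249))
for n in r:
    b=cv2.boxPoints(r[n][0])/1000-O; print(n,np.c_[b@EX,b@EY].round(4)*1000)
c=f['image'][150:270,150:400]; cv2.imwrite('pics/t14.png',cv2.resize(c,(800,384),interpolation=cv2.INTER_CUBIC))"
```

```text
time: 12.75
tool_pos: [0.5218, 0.3328, 0.2706]
tool_rot: [-0.002, 0.763, 0.647, -0.002]
contact_force: [1.2, -0.5, -0.2]
gripper_width: 0.607
time: 13.25
tool_pos: [0.4804, 0.3879, 0.2694]
tool_rot: [-0.002, 0.763, 0.646, -0.003]
contact_force: [0.1, -0.4, 0.1]
gripper_width: 0.61
t 13.25 step-frame 14.9 318.1 z 269.4 F [ 0.11 -0.37  0.12] w 0.61 xaxis yaw rel EY -0.002
lid [441.6  98.1] [247.8 100.4] 89.4 (228, 216, 80, 33)
carton [440.  -10.4] [58.1 38.3] 81.8 (293, 225, 20, 14)
lid [[  -7.1 -104.3]
 [  92.1  -89.1]
 [  54.6  155.9]
 [ -44.7  140.6]]
carton [[  21.2 -110.9]
 [  59.5 -110.1]
 [  58.3  -52.1]
 [  20.   -52.8]]
```

View pics/t14.png

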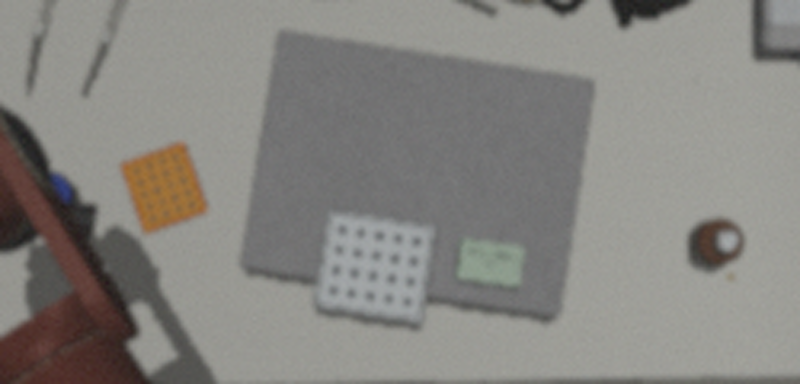

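```bash
python3 -c "
from h import *
f=manip.grab_frame('top')
uv=np.array([(317,305),(422,322),(330,213),(434,228)])/3.2+150
w=ray(f,uv,.067)[:,:2]-O; print(np.c_[w@EX,w@EY].round(4)*1000)
uv=np.array([(245,267),(555,315)])/3.2+150
w=ray(f,uv,.06)[:,:2]-O; print(np.c_[w@EX,w@EY].round(4)*1000)
print(manip.job_done())"
```

```text
[[-26.4  76.6]
 [-27.2 -27.6]
 [ 64.7  78. ]
 [ 65.7 -25.4]]
[[  -0.3  152.7]
 [  -0.6 -156.3]]
the job is handed in; nothing more can be done
None
```

I handed the job in at about 13 s of the 45 s. The carton is clear of the lid's way, and the lid sticks out over the step's front edge by about 3 cm.

- **Carton:** I pushed it to the right with the closed fingertips. It stands flat on the step, about 24 mm clear of the lid's way and about 45 mm from the step's right end. I chose right because on the left it would have ended within about 3 mm of the edge.
- **Lid:** I pushed it from behind with both fingertips.
    - **Overhang by camera:** the last wrist picture gives about 28–29 mm. The coarser top picture gives about 26–27 mm from the front edge, or about 34–35 mm worked back from the rear edge. All of these are inside 20–40 mm.
    - **Squareness:** the two ends differ by less than 1 mm in either picture.
- **Forces:** the most I saw was about 13 N, when the fingertips touched the step to find its height. Otherwise, readings between moves stayed under about 4 N.
- **Other things:** I did not push the bottle, the jar, or the orange look-alike. The arm stood clear of everything at the end.

Three checks did not go cleanly:
- The automatic lid outline in the last top picture merged with the bright worktop. I read those corners by eye instead.
- The wrist camera measured sizes 1.5–3% small and shifted the step's front edge by up to 5 mm between poses. I therefore measured the overhang only as a difference within one picture.
- My first move command was refused for missing keys, and nothing moved.

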